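Find the loose access panel by touch and push it open

ROBOT

A 6-joint arm with a two-finger parallel gripper is mounted at the origin on a cart in front of the work surface, level with it; the furniture and walls round the work are solid. World frame = base frame: x ahead of the robot, y to its left, z up, the work surface at z = 0. Lengths are in m, angles in degrees, forces in N, time in s.
With the tool pointing down it reaches from about 0.375 to 0.9 m from the base axis. Payload 3.1 kg.
Tool frame: the origin (TCP) lies midway between the tips of the shut fingers; the grasp point (between the pads) lies bot.hold_point_z behind it (bot.hold_point_z is the distance from the TCP to the grasp point, in m); z points along the fingers, y is the direction in which the jaws open and shut (so a half turn about z gives the same grasp; the last joint's range is limited). The gripper opens to 87 mm and grips with 3 to 60 N. Pads are 19 mm wide; open, the fingers measure 117 mm over their backs; the gripper's body (75 mm by 190 mm) begins 51 mm behind the grasp point.
Start: joints at [57.095, 30.224, 82.088, -0, 67.689, -10.227], TCP at [0.241, 0.577, 0.223] pointing down, gripper open.
Joint ranges: [-176.69, 176.69], [-43.24, 126.21], [12.49, 139.97], [-82, 262], [0, 151.66], [-163.58, 163.58]. Speed limits (degrees/s): [159.86, 159.86, 180, 180, 180, 180].

INTERFACE

Orientations are given as a 3x3 rotation matrix whose columns are the frame's x, y, z axes.
In Python, from rig import bot, vision, order gives the robot as it stands. The module is installed in compiled form; this text tells all that it offers.
- The arm moves only by the tool move_arm, never from a script. Its argument "moves" is a list of rows, each an object of numbers: "hand": the finger opening in mm, from 0 to 87; "x", "y", "z": the shift along the tool's x, y, z in units of 25 mm (1.0 is 25 mm); "wx", "wy", "wz": the turn, a rotation vector about the tool's x, y, z in degrees. In form: [{"hand": .., "x": .., "y": .., "z": .., "wx": .., "wy": .., "wz": ..}, ...]. A call has 1 to 20 rows; each row shifts and turns the commanded pose from where the row before left it, along the tool's axes as they then stand; what a row does not reach is not made up. A row lasts 1/10 s, in which the tool goes at most 50 mm and 8.59 degrees, less where a joint would pass 70% of its speed; a pose out of reach is approached as far as the arm can. A call is refused whole if a number of a shift passes 1 or a number of a turn 8.59, either way. A call with a gripper value outside its range is refused whole. The fingers move at their own pace and stop on an object; the grip force is fixed at half the most. Time passes only in rows, so rows that do not move let the fingers close. It gives the time, the measured TCP pose, the force and the opening at its end, in the units of the state.
- bot.read_state(): the state, without advancing time (a new reading comes with each control period).
- vision.capture(name): name is "side" or "top"; returns a dict with "image" (420x560x3 uint8, red, green, blue), "z_map" (420x560 float32, m along the optical axis (not along the pixel's ray), 0 where there is no reading), "fx", "fy", "cx", "cy" (pixels), "pose" (4x4, takes a point from camera to world coordinates). Camera axes: x right, y down, z forward; pixel columns grow to the right and rows downward; lengths in m; the calibration is good to about 2 mm. A picture is of the moment at which its call begins.
- order.hand_in(): hands the job in, once; it reports no verdict.
The state is a dict: "time_s": time; "joint_positions": joint angles; "qvel": joint speeds; "tau": joint torques, N m; "position": TCP position; "tcp_rot": TCP orientation; "force": force on the tool from outside, world axes, zero at the start; "moment": the same for the moment, N m; "opening": opening from 0.0 (shut) to 1.0 (fully open).
Only numpy, scipy, OpenCV 4.12 (cv2) and the standard library are available. Lean on these libraries where they do the work, as an engineer would, in place of code of your own. Each camera call takes 0.05 s, during which the arm holds its last target.

TASK

One of the four identical panels on top of the grey junction box is not bolted down: press the ribbed ends with a fingertip, not hard, to find the one that rocks, then push that panel's ribbed end down into the box until it is wide open, and leave it so. Only push: do not pinch or pry up any panel, and leave the small things standing round the box where they are.

Things in the scene. Friction and masses are not known exactly. Their poses are not given: they have to be found in the camera images.
- hatch_box: grey junction box screwed to the desk, 176 mm along its x, 144 along its y, 60 tall; in its top four openings (76 mm along x, 60 along y, two rows of two, 8 mm bars between and round them), each an empty well 54 mm deep under a panel flush with the top. Origin: centre of the underside, on the desk; x from front (robot's side) to back (two black glands stick out 10 mm), y to the left, z up
- cover_1 (a point): point on the ribs of the front left panel, at the panel's top, 60 mm above the desk, mid-width, 30 mm in front of its pivot, 14 mm behind its front edge; fixed to the box (does not tip), axes as the box's. Each of the 4 like panels is 72 mm along the box's x, 56 along y, 4 thick, on a pivot parallel to the box's y, 44 mm behind its front edge and 28 before its back edge (screw heads mark it)
- cover_2 (a point): point on the ribs of the front right panel, at the panel's top, 60 mm above the desk, mid-width, 30 mm in front of its pivot, 14 mm behind its front edge; fixed to the box (does not tip), axes as the box's. Three panels are bolted from inside and do not give at all; the fourth, in any opening, looks the same but is free to tip
- cover_3 (a point): point on the ribs of the back left panel, at the panel's top, 60 mm above the desk, mid-width, 30 mm in front of its pivot, 14 mm behind its front edge; fixed to the box (does not tip), axes as the box's. 4 thin dark ribs across a panel's front part mark where to push
- cover_4 (a point): point on the ribs of the back right panel, at the panel's top, 60 mm above the desk, mid-width, 30 mm in front of its pivot, 14 mm behind its front edge; fixed to the box (does not tip), axes as the box's. A 2 mm stiffener lies under a panel's back part
- hatch (a joint): tilt in rad of the one unbolted panel, whichever opening it is in: 0 flush; grows as its ribbed front part is pushed down into the well (back part rises above the top), stop at 1.1 (63 degrees, wide open). About 2 N on the ribs tips it; no spring, pivot friction keeps it at any angle it is left at. Pressed at the back edge it rocks the other way by 3 mm only, to -0.12
- flux_bottle_mid (a point): small white flux bottle with a yellow label and a red needle cap, 36 mm across, 88 mm tall, standing loose behind the box; the point is on its axis 28 mm up
- choke_mid (a point): loose ring-shaped choke, yellow core wound with copper, 36 mm across, 13 mm tall, lying beside the box on its right; the point is at its centre
- heat_sink_mid (a point): loose small finned aluminium heat sink 25x30x18 mm, standing beside the box on its left; the point is at its centre

How it is judged:
By the outcome, as a careful person would: the job done as asked, in the order asked, and still so for the second after the job is handed in, with the robot touching nothing.
It also fails if it takes over 45 s, if anything falls off the work surface, if the arm or the gripper's body presses on something with over 40 N, if the wrist force passes 120 N, or if a joint passes its speed limit or range.

## Working session

There is one attempt and no reset: what is moved stays moved. The work goes in short steps, Python scripts to look and compute and a tool call to move; the robot and the scene stay as the last step left them, time stands still between calls to the robot, and variables do not carry over. Pictures are saved under pics/ and viewed, and the job is handed in when it is done.

Besides the shell and the picture viewer there is one more tool, called as name(argument=value, ...), one argument or row to a line, values as JSON. move_arm: Moves the arm, as the interface text tells. Its arguments: {"type":"object","properties":{"moves":{"type":"array"}},"required":["moves"]}

```bash
mkdir -p pics; python3 - <<'E'
from rig import bot,vision,order
import cv2,numpy as np
s=bot.read_state()
print({k:np.round(v,3).tolist() if not np.isscalar(v) else v for k,v in s.items()}, bot.hold_point_z)
for n in("top","side"):
    c=vision.capture(n); cv2.imwrite(f"pics/{n}0.png",c["image"][:,:,::-1]); np.savez(f"{n}0.npz",**c)
    print(n,c["fx"],c["fy"],c["cx"],c["cy"],np.round(c["pose"],3).tolist())
E
```

```text
{'time_s': 0.0, 'joint_positions': [57.097, 30.277, 82.157, -0.002, 67.688, -10.228], 'qvel': [0.047, -0.014, 0.104, 0.024, -0.035, 0.047], 'tau': [0.002, -44.004, -17.66, 0.064, 0.058, -0.0], 'position': [0.241, 0.576, 0.222], 'tcp_rot': [[-0.923, 0.386, -0.001], [0.386, 0.923, -0.002], [0.0, -0.002, -1.0]], 'force': [-0.835, -0.281, -0.566], 'moment': [-0.019, 0.002, -0.024], 'opening': 0.9996589206657324} 0.0187
top 536.3074362321256 536.3074362321256 281.05045905350454 213.93071302864533 [[-0.118, -0.971, 0.208, 0.432], [-0.993, 0.116, -0.019, 0.323], [-0.005, -0.209, -0.978, 0.919], [0.0, 0.0, 0.0, 1.0]]
side 414.926006357766 414.926006357766 281.7647465074413 204.59339933166433 [[-0.99, -0.07, 0.125, 0.497], [-0.143, 0.489, -0.861, 1.045], [-0.001, -0.87, -0.494, 0.467], [0.0, 0.0, 0.0, 1.0]]
```

View pics/top0.png

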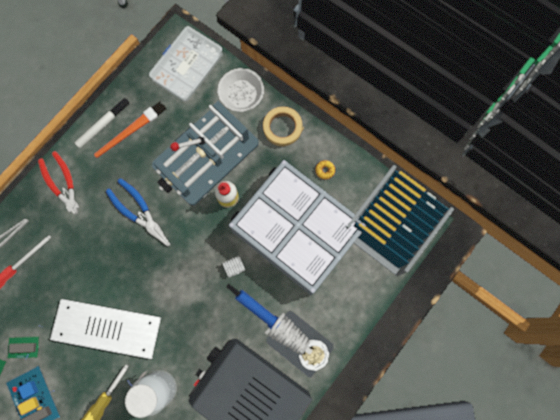

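View pics/side0.png

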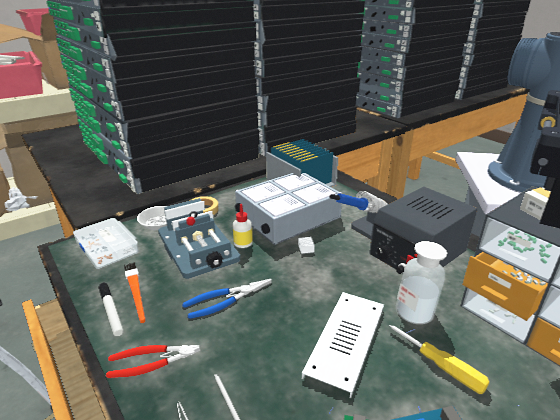

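```bash
python3 - <<'E'
import cv2
a=cv2.imread("pics/top0.png")[140:310,200:380]; cv2.imwrite("pics/topz.png",cv2.resize(a,None,fx=3.5,fy=3.5,interpolation=cv2.INTER_CUBIC)[:600])
a=cv2.imread("pics/side0.png")[150:270,210:400]; cv2.imwrite("pics/sidez.png",cv2.resize(a,None,fx=4,fy=4,interpolation=cv2.INTER_CUBIC))
E
```

```text
(no output)
```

View pics/topz.png

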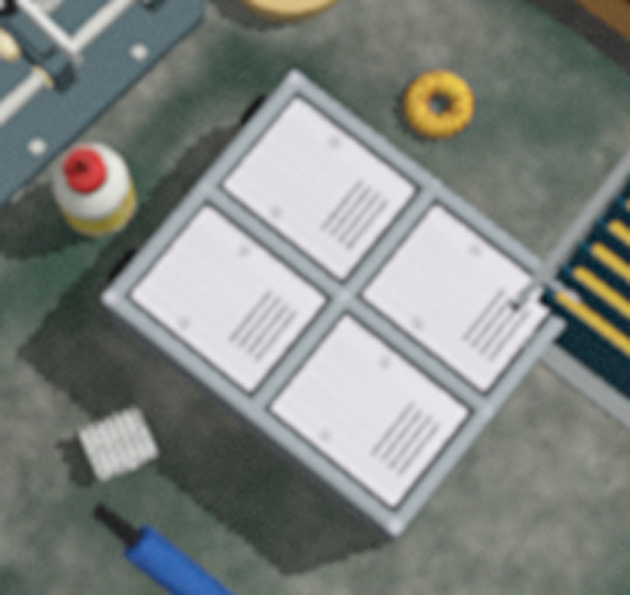

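View pics/sidez.png

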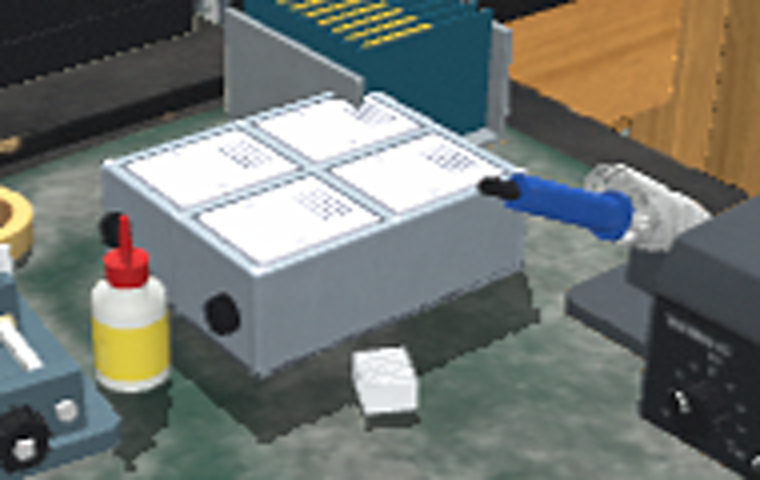

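```bash
cat > h.py <<'E'
import numpy as np,cv2
def load(n): return dict(np.load(n+".npz"))
def pts(c):
    v,u=np.mgrid[0:420,0:560]; z=c["z_map"]
    P=np.stack([(u-c["cx"])/c["fx"]*z,(v-c["cy"])/c["fy"]*z,z],-1)
    return P@c["pose"][:3,:3].T+c["pose"][:3,3]
def ray(c,u,v,h):
    d=c["pose"][:3,:3]@np.array([(u-c["cx"])/c["fx"],(v-c["cy"])/c["fy"],1]); o=c["pose"][:3,3]
    return o+d*(h-o[2])/d[2]
E
python3 - <<'E'
from h import *
for n in("top0","side0"):
    c=load(n); W=pts(c); im=c["image"].astype(int)
    m=((im.min(2)>205)&(abs(W[...,2]-.06)<.015)).astype(np.uint8)
    k,l,st,ce=cv2.connectedComponentsWithStats(m)
    for i in range(1,k):
        if st[i,4]<150: continue
        zz=W[l==i][:,2]; cn=max(cv2.findContours((l==i).astype(np.uint8),0,2)[0],key=len)
        r=cv2.minAreaRect(np.array([ray(c,*p[0],.06)[:2]*1000 for p in cn],np.float32))
        print(n,ce[i].round(1),st[i,4],'z',np.median(zz).round(4),zz.std().round(4),'W',ray(c,*ce[i],.06).round(4),'rect',np.round(r[0],1),np.round(r[1],1),round(r[2],2))
    H=np.clip(W[...,2]*1000,0,255).astype(np.uint8); H[c["z_map"]==0]=0
    cr=H[130:320,190:480] if n=="top0" else H[100:290,200:490]
    cv2.imwrite(f"pics/h_{n}.png",cv2.resize(cv2.applyColorMap(np.clip(cr.astype(int)*1.3,0,255).astype(np.uint8),cv2.COLORMAP_JET),None,fx=2.7,fy=2.7,interpolation=0))
c=load("top0");W=pts(c)
for u,v in [(356,220),(352,226),(347,227),(360,222),(380,205),(365,240),(400,268),(245,295),(270,318),(235,288),(228,190),(325,170),(415,180),(450,210),(385,190),(282,125),(215,150)]: print((u,v),W[v,u].round(3))
E
```

```text
top0 [289.7 192.5] 1215 z 0.0602 0.0016 W [0.6489 0.2879 0.06  ] rect [647.8 286.3] [70.6 54.2] 44.32
top0 [263.8 223.9] 1269 z 0.0602 0.0015 W [0.6014 0.3363 0.06  ] rect [600.3 334.9] [70.7 54.2] 44.42
top0 [329.  223.8] 1211 z 0.0601 0.0015 W [0.589  0.2307 0.06  ] rect [587.7 227.7] [70.4 54.3] 44.13
top0 [304.1 256.1] 1338 z 0.06 0.0016 W [0.5412 0.2777 0.06  ] rect [540.1 276.3] [70.7 54.4] 44.31
side0 [304.  187.7] 851 z 0.0605 0.0008 W [0.5629 0.257  0.06  ] rect [565.1 249.9] [ 88.6 138.4] 45.31
side0 [271.8 199.2] 1077 z 0.0605 0.0008 W [0.6227 0.3166 0.06  ] rect [623.9 307.6] [ 91.2 141.6] 44.68
side0 [184.5 209.3] 340 z 0.0604 0.0057 W [0.7845 0.3811 0.06  ] rect [783.1 379.9] [82.9 34.8] 38.92
(356, 220) [0.59  0.186 0.061]
(352, 226) [0.581 0.194 0.061]
(347, 227) [0.579 0.203 0.067]
(360, 222) [0.586 0.18  0.061]
(380, 205) [0.609 0.144 0.064]
(365, 240) [0.56  0.171 0.03 ]
(400, 268) [0.508 0.118 0.016]
(245, 295) [0.487 0.375 0.113]
(270, 318) [0.45  0.343 0.089]
(235, 288) [0.499 0.389 0.117]
(228, 190) [0.663 0.388 0.068]
(325, 170) [0.697 0.218 0.004]
(415, 180) [ 0.661  0.061 -0.002]
(450, 210) [0.585 0.036 0.076]
(385, 190) [0.635 0.131 0.058]
(282, 125) [0.791 0.284 0.001]
(215, 150) [0.738 0.404 0.058]
```

View pics/h_top0.png

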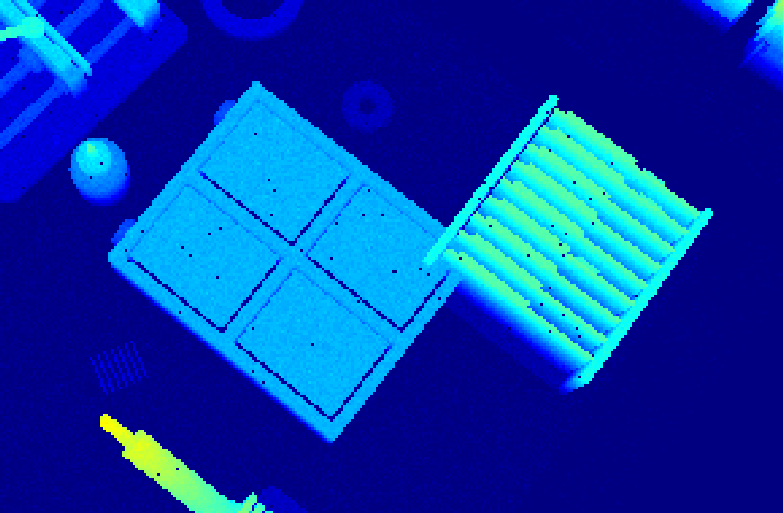

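```bash
python3 - <<'E'
from h import *
a=np.radians(44.3);ex=np.array([np.cos(a),np.sin(a)]);ey=np.array([-ex[1],ex[0]]);C=np.array([.5942,.2803])
Q=np.concatenate([pts(load(n)).reshape(-1,3)[load(n)["z_map"].ravel()>0] for n in("top0","side0")])
X=(Q[:,:2]-C)@ex;Y=(Q[:,:2]-C)@ey
print("max height on box-frame grid, rows X +.25..-.25, cols Y +.45..-.25")
print('      ',*[f"{y:5.2f}" for y in np.arange(.45,-.26,-.05)])
for x in np.arange(.25,-.26,-.05):
    r=[]
    for y in np.arange(.45,-.26,-.05):
        m=(abs(X-x)<.025)&(abs(Y-y)<.025)&(Q[:,2]<.6); r.append(np.percentile(Q[m,2],99.5) if m.sum()>5 else np.nan)
    print(f"{x:6.2f}",*[f"{v:5.2f}" for v in r])
for nme,p in dict(c1=(-.064,.034),c2=(-.064,-.034),c3=(.020,.034),c4=(.020,-.034)).items(): print(nme,C+p[0]*ex+p[1]*ey)
m=(abs(X+.08)<.03)&(Y<-.05)&(Y>-.075)&(Q[:,2]>.063); print("rack over box:",m.sum(), Q[m].round(3)[:8], np.c_[X,Y][m].round(3)[:8])
E
```

```text
max height on box-frame grid, rows X +.25..-.25, cols Y +.45..-.25
        0.45  0.40  0.35  0.30  0.25  0.20  0.15  0.10  0.05  0.00 -0.05 -0.10 -0.15 -0.20 -0.25
  0.25  0.02  0.01  0.02  0.01  0.01  0.01  0.01  0.05  0.10  0.09  0.07  0.07  0.02  0.02  0.00
  0.20  0.02  0.02  0.02  0.02  0.01  0.01  0.01  0.05  0.05  0.09  0.07  0.07  0.02  0.01  0.00
  0.15  0.02  0.02  0.02  0.02  0.01  0.01  0.01  0.02  0.09  0.07  0.07  0.02  0.02  0.01  0.00
  0.10  0.02  0.02  0.02  0.02  0.02  0.01  0.01  0.01  0.07  0.06  0.06  0.02  0.02  0.00  0.00
  0.05  0.33  0.02  0.12  0.06  0.01  0.01  0.02  0.02  0.06  0.06  0.06  0.01  0.01  0.01  0.00
  0.00  0.33  0.08  0.12  0.09  0.05  0.01  0.12  0.01  0.06  0.06  0.06  0.01  0.01  0.01  0.00
 -0.05  0.33  0.31  0.01  0.10  0.10  0.10  0.11  0.01  0.06  0.06  0.09  0.09  0.09  0.00  0.00
 -0.10  0.24  0.34  0.00  0.10  0.10  0.10  0.10  0.02  0.06  0.06  0.09  0.09  0.09  0.00  0.00
 -0.15  0.19  0.20  0.00  0.10  0.10  0.10  0.06  0.03  0.01  0.01  0.09  0.09  0.09  0.00  0.00
 -0.20   nan  0.17   nan  0.10  0.10  0.10  0.01  0.00  0.01  0.01  0.08  0.08  0.08  0.00  0.00
 -0.25   nan   nan   nan  0.00   nan  0.00  0.00  0.00  0.00  0.00  0.00  0.00  0.00  0.00  0.00
c1 [0.52464955 0.25993497]
c2 [0.57214178 0.21126787]
c3 [0.58476773 0.31860186]
c4 [0.63225997 0.26993475]
rack over box: 661 [[0.601 0.184 0.079]
 [0.6   0.185 0.077]
 [0.599 0.184 0.077]
 [0.599 0.182 0.078]
 [0.599 0.181 0.079]
 [0.598 0.187 0.076]
 [0.598 0.186 0.077]
 [0.598 0.184 0.078]] [[-0.063 -0.074]
 [-0.063 -0.072]
 [-0.064 -0.073]
 [-0.065 -0.074]
 [-0.066 -0.074]
 [-0.062 -0.07 ]
 [-0.064 -0.07 ]
 [-0.065 -0.071]]
```

move_arm(
  moves=[
    {"hand": 0,"x": 0,"y": 0,"z": 0,"wx": 0,"wy": 0,"wz": -8.4},
    {"hand": 0,"x": 0,"y": 0,"z": 0,"wx": 0,"wy": 0,"wz": -8.4},
    {"hand": 0,"x": 0,"y": 0,"z": 0,"wx": 0,"wy": 0,"wz": -8.4},
    {"hand": 0,"x": 0,"y": 0,"z": 0,"wx": 0,"wy": 0,"wz": -8.4},
    {"hand": 0,"x": 0,"y": 0,"z": 0,"wx": 0,"wy": 0,"wz": -8.4},
    {"hand": 0,"x": 0,"y": 0,"z": 0,"wx": 0,"wy": 0,"wz": -8.4},
    {"hand": 0,"x": 0,"y": 0,"z": 0,"wx": 0,"wy": 0,"wz": -8.4},
    {"hand": 0,"x": 0,"y": 0,"z": 0,"wx": 0,"wy": 0,"wz": -8.2},
    {"hand": 0,"x": 0,"y": 0,"z": 0,"wx": 0,"wy": 0,"wz": 0},
    {"hand": 0,"x": 0,"y": 0,"z": 0,"wx": 0,"wy": 0,"wz": 0},
  ],
)

```text
time_s: 1.1
position: [0.2408, 0.5765, 0.2222]
tcp_rot: [[-0.718, -0.697, -0.0], [-0.697, 0.718, -0.001], [0.001, -0.0, -1.0]]
force: [0.1, 0.3, 0.2]
opening: 0.172
```

move_arm(
  moves=[
    {"hand": 0,"y": -0.5,"x": 0.72},
    {"hand": 0,"y": -1},
    {"hand": 0,"y": -1},
    {"hand": 0,"y": -1},
    {"hand": 0,"y": -1},
    {"hand": 0,"y": -1},
    {"hand": 0,"y": -1},
    {"hand": 0,"y": -1},
    {"hand": 0,"y": -1},
    {"hand": 0,"y": -1},
    {"hand": 0,"y": -1},
    {"hand": 0,"y": -1},
    {"hand": 0,"y": -1},
    {"hand": 0,"y": -1},
    {"hand": 0,"y": -1},
    {"hand": 0,"y": -1},
    {"hand": 0,"y": -1},
    {"hand": 0,"y": -0.5},
    {"hand": 0},
    {"hand": 0},
  ],
)

```text
schema error: expected keys hand, x, y, z, wx, wy, wz
```

move_arm(
  moves=[
    {"hand": 0,"x": 0.72,"y": -0.5,"z": 0,"wx": 0,"wy": 0,"wz": 0},
    {"hand": 0,"x": 0,"y": -1,"z": 0,"wx": 0,"wy": 0,"wz": 0},
    {"hand": 0,"x": 0,"y": -1,"z": 0,"wx": 0,"wy": 0,"wz": 0},
    {"hand": 0,"x": 0,"y": -1,"z": 0,"wx": 0,"wy": 0,"wz": 0},
    {"hand": 0,"x": 0,"y": -1,"z": 0,"wx": 0,"wy": 0,"wz": 0},
    {"hand": 0,"x": 0,"y": -1,"z": 0,"wx": 0,"wy": 0,"wz": 0},
    {"hand": 0,"x": 0,"y": -1,"z": 0,"wx": 0,"wy": 0,"wz": 0},
    {"hand": 0,"x": 0,"y": -1,"z": 0,"wx": 0,"wy": 0,"wz": 0},
    {"hand": 0,"x": 0,"y": -1,"z": 0,"wx": 0,"wy": 0,"wz": 0},
    {"hand": 0,"x": 0,"y": -1,"z": 0,"wx": 0,"wy": 0,"wz": 0},
    {"hand": 0,"x": 0,"y": -1,"z": 0,"wx": 0,"wy": 0,"wz": 0},
    {"hand": 0,"x": 0,"y": -1,"z": 0,"wx": 0,"wy": 0,"wz": 0},
    {"hand": 0,"x": 0,"y": -1,"z": 0,"wx": 0,"wy": 0,"wz": 0},
    {"hand": 0,"x": 0,"y": -1,"z": 0,"wx": 0,"wy": 0,"wz": 0},
    {"hand": 0,"x": 0,"y": -1,"z": 0,"wx": 0,"wy": 0,"wz": 0},
    {"hand": 0,"x": 0,"y": -1,"z": 0,"wx": 0,"wy": 0,"wz": 0},
    {"hand": 0,"x": 0,"y": -1,"z": 0,"wx": 0,"wy": 0,"wz": 0},
    {"hand": 0,"x": 0,"y": -0.5,"z": 0,"wx": 0,"wy": 0,"wz": 0},
    {"hand": 0,"x": 0,"y": 0,"z": 0,"wx": 0,"wy": 0,"wz": 0},
    {"hand": 0,"x": 0,"y": 0,"z": 0,"wx": 0,"wy": 0,"wz": 0},
  ],
)

```text
time_s: 3.1
position: [0.5242, 0.2604, 0.2223]
tcp_rot: [[-0.716, -0.698, -0.001], [-0.698, 0.716, 0.0], [0.001, 0.001, -1.0]]
force: [1.3, 1.0, -0.6]
opening: 0.005
```

move_arm(
  moves=[
    {"hand": 0,"x": 0,"y": 0,"z": 1,"wx": 0,"wy": 0,"wz": 0},
    {"hand": 0,"x": 0,"y": 0,"z": 1,"wx": 0,"wy": 0,"wz": 0},
    {"hand": 0,"x": 0,"y": 0,"z": 1,"wx": 0,"wy": 0,"wz": 0},
    {"hand": 0,"x": 0,"y": 0,"z": 1,"wx": 0,"wy": 0,"wz": 0},
    {"hand": 0,"x": 0,"y": 0,"z": 1,"wx": 0,"wy": 0,"wz": 0},
    {"hand": 0,"x": 0,"y": 0,"z": 0.8,"wx": 0,"wy": 0,"wz": 0},
    {"hand": 0,"x": 0,"y": 0,"z": 0.2,"wx": 0,"wy": 0,"wz": 0},
    {"hand": 0,"x": 0,"y": 0,"z": 0,"wx": 0,"wy": 0,"wz": 0},
    {"hand": 0,"x": 0,"y": 0,"z": 0,"wx": 0,"wy": 0,"wz": 0},
  ],
)

```text
time_s: 4.0
position: [0.5253, 0.2608, 0.0735]
tcp_rot: [[-0.715, -0.699, 0.001], [-0.699, 0.715, 0.0], [-0.001, -0.001, -1.0]]
force: [0.5, 0.8, 0.2]
opening: 0.008
```

```bash
cat > snap.py <<'E'
import sys,cv2,numpy as np
from rig import vision
t=sys.argv[1]
a=vision.capture("top");b=vision.capture("side");np.savez(f"top{t}.npz",**a);np.savez(f"side{t}.npz",**b)
A=cv2.resize(a["image"][140:310,200:380],(400,378),interpolation=2);B=cv2.resize(b["image"][120:270,220:380],(400,378),interpolation=2)
cv2.imwrite(f"pics/s{t}.png",np.hstack([A,B])[:,:,::-1])
E
python3 snap.py 1
```

```text
(no output)
```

View pics/s1.png

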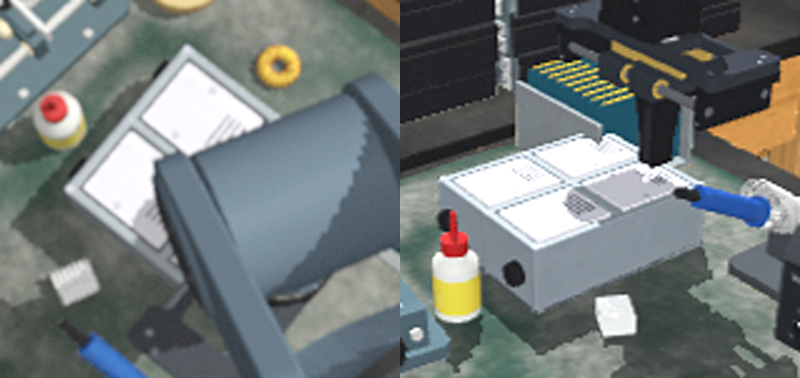

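move_arm(
  moves=[
    {"hand": 0,"x": 0,"y": 0,"z": 0.2,"wx": 0,"wy": 0,"wz": 0},
    {"hand": 0,"x": 0,"y": 0,"z": 0.16,"wx": 0,"wy": 0,"wz": 0},
    {"hand": 0,"x": 0,"y": 0,"z": 0,"wx": 0,"wy": 0,"wz": 0},
    {"hand": 0,"x": 0,"y": 0,"z": 0,"wx": 0,"wy": 0,"wz": 0},
  ],
)

```text
time_s: 4.5
position: [0.5249, 0.2599, 0.0634]
tcp_rot: [[-0.716, -0.699, -0.0], [-0.699, 0.716, -0.0], [0.0, 0.0, -1.0]]
force: [-0.1, 0.4, -0.4]
opening: 0.011
```

move_arm(
  moves=[
    {"hand": 0,"x": 0,"y": 0,"z": 0.04,"wx": 0,"wy": 0,"wz": 0},
    {"hand": 0,"x": 0,"y": 0,"z": 0.04,"wx": 0,"wy": 0,"wz": 0},
    {"hand": 0,"x": 0,"y": 0,"z": 0,"wx": 0,"wy": 0,"wz": 0},
  ],
)

```text
time_s: 4.8
position: [0.5249, 0.26, 0.0614]
tcp_rot: [[-0.715, -0.699, -0.0], [-0.699, 0.715, -0.0], [0.0, 0.0, -1.0]]
force: [-0.5, -0.2, 0.5]
opening: 0.006
```

move_arm(
  moves=[
    {"hand": 0,"x": 0,"y": 0,"z": 0.04,"wx": 0,"wy": 0,"wz": 0},
    {"hand": 0,"x": 0,"y": 0,"z": 0,"wx": 0,"wy": 0,"wz": 0},
  ],
)

```text
time_s: 5.0
position: [0.525, 0.26, 0.0605]
tcp_rot: [[-0.715, -0.699, 0.0], [-0.699, 0.715, 0.0], [-0.0, -0.0, -1.0]]
force: [0.4, 0.2, 0.6]
opening: 0.009
```

move_arm(
  moves=[
    {"hand": 0,"x": 0,"y": 0,"z": 0.03,"wx": 0,"wy": 0,"wz": 0},
    {"hand": 0,"x": 0,"y": 0,"z": 0,"wx": 0,"wy": 0,"wz": 0},
  ],
)

```text
time_s: 5.2
position: [0.5251, 0.2601, 0.06]
tcp_rot: [[-0.715, -0.699, 0.0], [-0.699, 0.715, 0.0], [-0.0, -0.0, -1.0]]
force: [-0.5, -0.1, 0.7]
opening: 0.003
```

move_arm(
  moves=[
    {"hand": 0,"x": 0,"y": 0,"z": 0.03,"wx": 0,"wy": 0,"wz": 0},
    {"hand": 0,"x": 0,"y": 0,"z": 0,"wx": 0,"wy": 0,"wz": 0},
  ],
)

```text
time_s: 5.4
position: [0.5251, 0.2601, 0.0592]
tcp_rot: [[-0.715, -0.699, 0.0], [-0.699, 0.715, 0.0], [-0.0, -0.0, -1.0]]
force: [-0.9, -0.4, 1.6]
opening: 0.005
```

move_arm(
  moves=[
    {"hand": 0,"x": 0,"y": 0,"z": 0.03,"wx": 0,"wy": 0,"wz": 0},
    {"hand": 0,"x": 0,"y": 0,"z": 0,"wx": 0,"wy": 0,"wz": 0},
  ],
)

```text
time_s: 5.6
position: [0.5251, 0.2601, 0.0583]
tcp_rot: [[-0.715, -0.699, 0.0], [-0.699, 0.715, 0.0], [-0.0, -0.0, -1.0]]
force: [-0.4, 0.3, 1.6]
opening: 0.006
```

move_arm(
  moves=[
    {"hand": 0,"x": 0,"y": 0,"z": 0.04,"wx": 0,"wy": 0,"wz": 0},
    {"hand": 0,"x": 0,"y": 0,"z": 0,"wx": 0,"wy": 0,"wz": 0},
  ],
)

```text
time_s: 5.8
position: [0.5252, 0.2602, 0.0573]
tcp_rot: [[-0.715, -0.699, 0.0], [-0.699, 0.715, 0.0], [-0.001, -0.0, -1.0]]
force: [0.0, 0.3, 2.1]
opening: 0.005
```

move_arm(
  moves=[
    {"hand": 0,"x": 0,"y": 0,"z": 0.04,"wx": 0,"wy": 0,"wz": 0},
    {"hand": 0,"x": 0,"y": 0,"z": 0,"wx": 0,"wy": 0,"wz": 0},
  ],
)

```text
time_s: 6.0
position: [0.5253, 0.2603, 0.0563]
tcp_rot: [[-0.715, -0.699, 0.001], [-0.699, 0.715, 0.0], [-0.001, -0.0, -1.0]]
force: [0.2, 0.5, 3.1]
opening: 0.007
```

move_arm(
  moves=[
    {"hand": 0,"x": 0,"y": 0,"z": 0.08,"wx": 0,"wy": 0,"wz": 0},
    {"hand": 0,"x": 0,"y": 0,"z": 0.08,"wx": 0,"wy": 0,"wz": 0},
    {"hand": 0,"x": 0,"y": 0,"z": 0,"wx": 0,"wy": 0,"wz": 0},
  ],
)

```text
time_s: 6.3
position: [0.525, 0.2599, 0.052]
tcp_rot: [[-0.715, -0.699, -0.0], [-0.699, 0.715, -0.0], [0.0, -0.0, -1.0]]
force: [-0.1, 0.7, 1.4]
opening: 0.004
```

```bash
python3 snap.py 2
```

```text
(no output)
```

View pics/s2.png

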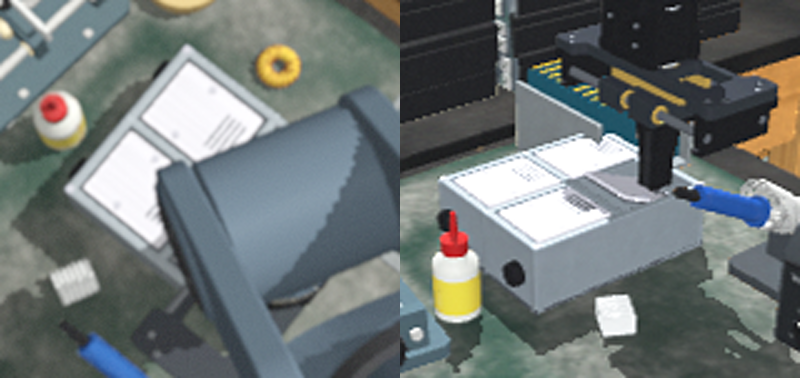

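```bash
python3 - <<'E'
from h import *
a=np.radians(44.3);ex=np.array([np.cos(a),np.sin(a)]);ey=np.array([-ex[1],ex[0]]);C=np.array([.5942,.2803])
Q=np.concatenate([pts(load(n)).reshape(-1,3)[load(n)["z_map"].ravel()>0] for n in("top0","side0")])
X=(Q[:,:2]-C)@ex;Y=(Q[:,:2]-C)@ey
for lo,hi in((.09,.15),(.075,.09)):
    m=(Q[:,2]>lo)&(Q[:,2]<hi)&(X>-.115)&(X<0)
    i=m&(Y>.08)&(Y<.25); r=m&(Y<-.05)
    print(lo,'iron minY',np.sort(Y[i])[:8].round(3),'X there',X[i][np.argsort(Y[i])[:5]].round(3),'rack maxY',np.sort(Y[r])[-6:].round(3), Q[r,2].max() if r.any() else None)
E
```

```text
0.09 iron minY [0.128 0.129 0.129 0.13  0.13  0.13  0.131 0.131] X there [-0.071 -0.074 -0.07  -0.072 -0.071] rack maxY [-0.054 -0.054 -0.054 -0.053 -0.053 -0.053] 0.14996993773602862
0.075 iron minY [0.125 0.126 0.126 0.126 0.126 0.127 0.127 0.127] X there [-0.071 -0.069 -0.071 -0.072 -0.07 ] rack maxY [-0.052 -0.052 -0.051 -0.051 -0.051 -0.05 ] 0.08999902179434505
```

```bash
python3 - <<'E'
from h import *
a=np.radians(44.3);ex=np.array([np.cos(a),np.sin(a)]);ey=np.array([-ex[1],ex[0]]);C=np.array([.5942,.2803])
def bf(n):
    c=load(n);P=pts(c)[c["z_map"]>0];return (P[:,:2]-C)@ex,(P[:,:2]-C)@ey,P[:,2]
for n in("top0","side0"):
    X,Y,Z=bf(n)
    for x in np.arange(-.105,-.014,.01):
        m=(abs(X-x)<.005)
        g=lambda q:(round(float(Z[q].max()),3) if q.any() else None)
        print(n,round(x,3),'iron Y .115-.135',g(m&(Y>.115)&(Y<.135)),'.135-.155',g(m&(Y>.135)&(Y<.155)),'rack -.05..-.065',g(m&(Y<-.05)&(Y>-.065)),'-.065..-.1',g(m&(Y<-.065)&(Y>-.1)))
X,Y,Z=bf("side2"); tz=.052
print("gripper, side2: relative to tip")
for z in np.arange(0.06,.24,.01):
    m=(abs(Z-z)<.005)&(X>-.12)&(X<.0)&(Y>-.1)&(Y<.2)
    if z<.1: m&=(abs(Y-.034)<.07)
    if m.sum()>3: print(round(z-tz,3),m.sum(),'X',np.percentile(X[m],[1,99]).round(3),'Y',np.percentile(Y[m],[1,99]).round(3))
E
```

```text
top0 -0.105 iron Y .115-.135 0.078 .135-.155 0.081 rack -.05..-.065 0.093 -.065..-.1 0.093
top0 -0.095 iron Y .115-.135 0.085 .135-.155 0.089 rack -.05..-.065 0.093 -.065..-.1 0.093
top0 -0.085 iron Y .115-.135 0.091 .135-.155 0.097 rack -.05..-.065 0.093 -.065..-.1 0.093
top0 -0.075 iron Y .115-.135 0.098 .135-.155 0.102 rack -.05..-.065 0.09 -.065..-.1 0.093
top0 -0.065 iron Y .115-.135 0.095 .135-.155 0.09 rack -.05..-.065 0.08 -.065..-.1 0.092
top0 -0.055 iron Y .115-.135 0.006 .135-.155 0.096 rack -.05..-.065 0.064 -.065..-.1 0.063
top0 -0.045 iron Y .115-.135 0.006 .135-.155 0.101 rack -.05..-.065 0.062 -.065..-.1 0.062
top0 -0.035 iron Y .115-.135 0.006 .135-.155 0.106 rack -.05..-.065 0.064 -.065..-.1 0.065
top0 -0.025 iron Y .115-.135 0.006 .135-.155 0.112 rack -.05..-.065 0.063 -.065..-.1 0.062
top0 -0.015 iron Y .115-.135 0.005 .135-.155 0.116 rack -.05..-.065 0.063 -.065..-.1 0.063
side0 -0.105 iron Y .115-.135 0.071 .135-.155 0.08 rack -.05..-.065 0.091 -.065..-.1 0.092
side0 -0.095 iron Y .115-.135 0.081 .135-.155 0.088 rack -.05..-.065 0.092 -.065..-.1 0.092
side0 -0.0
[... 867 characters left out ...]
.051] Y [0.024 0.046]
0.038 65 X [-0.074 -0.051] Y [0.022 0.048]
0.048 70 X [-0.074 -0.051] Y [0.019 0.05 ]
0.058 102 X [-0.069 -0.001] Y [0.02  0.156]
0.068 81 X [-0.096 -0.003] Y [-0.048  0.153]
0.078 328 X [-0.097 -0.025] Y [-0.049  0.121]
0.088 438 X [-0.097 -0.024] Y [-0.049  0.122]
0.098 411 X [-0.098 -0.025] Y [-0.055  0.127]
0.108 722 X [-0.095 -0.026] Y [-0.058  0.129]
0.118 460 X [-0.097 -0.027] Y [-0.058  0.128]
0.128 201 X [-0.088 -0.04 ] Y [-0.016  0.051]
0.138 188 X [-0.087 -0.04 ] Y [-0.016  0.051]
0.148 186 X [-0.085 -0.039] Y [-0.016  0.051]
0.158 131 X [-0.092 -0.026] Y [-0.008  0.052]
0.168 187 X [-0.072 -0.025] Y [-0.015  0.071]
0.178 272 X [-0.092 -0.026] Y [0.005 0.072]
```

```bash
python3 - <<'E'
import numpy as np,cv2
c=np.load("side2.npz")["image"][60:260,250:420]; cv2.imwrite("pics/s2z.png",cv2.resize(c,None,fx=3,fy=3,interpolation=2)[:,:,::-1])
E
```

```text
(no output)
```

View pics/s2z.png

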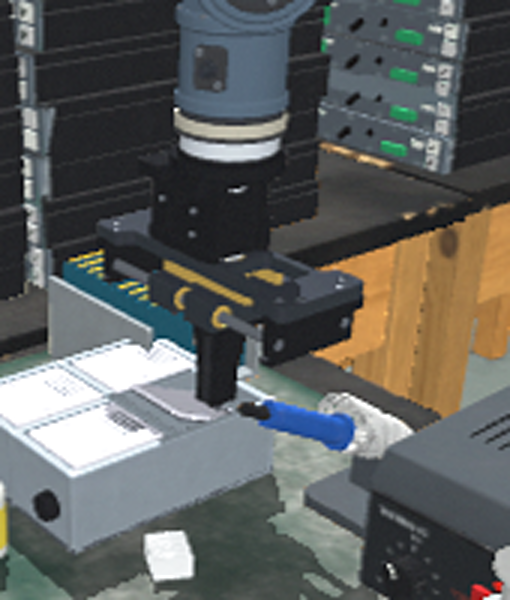

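move_arm(
  moves=[
    {"hand": 0,"x": -0.02,"y": -0.03,"z": 0.08,"wx": 0,"wy": 0,"wz": 0},
    {"hand": 0,"x": -0.02,"y": -0.03,"z": 0.08,"wx": 0,"wy": 0,"wz": 0},
    {"hand": 0,"x": -0.02,"y": -0.03,"z": 0.08,"wx": 0,"wy": 0,"wz": 0},
    {"hand": 0,"x": -0.02,"y": -0.03,"z": 0.08,"wx": 0,"wy": 0,"wz": 0},
    {"hand": 0,"x": -0.02,"y": -0.03,"z": 0.08,"wx": 0,"wy": 0,"wz": 0},
    {"hand": 0,"x": 0,"y": 0,"z": 0,"wx": 0,"wy": 0,"wz": 0},
  ],
)

```text
time_s: 7.0
position: [0.5291, 0.2589, 0.0418]
tcp_rot: [[-0.715, -0.699, -0.001], [-0.699, 0.715, -0.0], [0.001, 0.0, -1.0]]
force: [-1.2, -0.3, 1.6]
opening: 0.008
```

move_arm(
  moves=[
    {"hand": 0,"x": -0.02,"y": -0.03,"z": 0.08,"wx": 0,"wy": 0,"wz": 0},
    {"hand": 0,"x": -0.02,"y": 0,"z": 0.08,"wx": 0,"wy": 0,"wz": 0},
    {"hand": 0,"x": -0.02,"y": 0,"z": 0.08,"wx": 0,"wy": 0,"wz": 0},
    {"hand": 0,"x": 0,"y": 0,"z": 0,"wx": 0,"wy": 0,"wz": 0},
  ],
)

```text
time_s: 7.4
position: [0.5312, 0.2595, 0.036]
tcp_rot: [[-0.715, -0.699, 0.0], [-0.699, 0.715, -0.0], [-0.0, -0.0, -1.0]]
force: [0.6, -1.1, 1.9]
opening: 0.003
```

```bash
python3 snap.py 3; python3 - <<'E'
import numpy as np,cv2
c=np.load("side3.npz")["image"][60:260,250:420]; cv2.imwrite("pics/s3z.png",cv2.resize(c,None,fx=3,fy=3,interpolation=2)[:,:,::-1])
E
```

```text
(no output)
```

View pics/s3z.png

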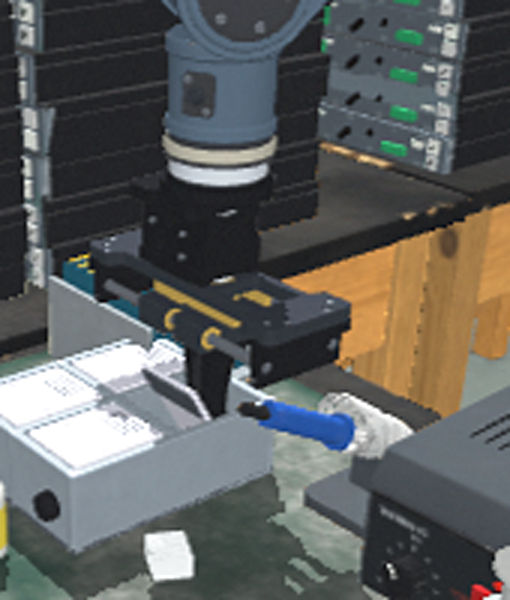

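move_arm(
  moves=[
    {"hand": 0,"x": -0.04,"y": 0,"z": 0.04,"wx": 0,"wy": 0,"wz": 0},
    {"hand": 0,"x": -0.04,"y": 0,"z": 0.04,"wx": 0,"wy": 0,"wz": 0},
    {"hand": 0,"x": 0,"y": 0,"z": 0,"wx": 0,"wy": 0,"wz": 0},
  ],
)

```text
time_s: 7.8
position: [0.5324, 0.2608, 0.0345]
tcp_rot: [[-0.715, -0.699, -0.0], [-0.699, 0.715, -0.0], [0.0, -0.0, -1.0]]
force: [-0.7, -2.8, 3.0]
opening: 0.003
```

move_arm(
  moves=[
    {"hand": 0,"x": -0.04,"y": 0,"z": 0.02,"wx": 0,"wy": 0,"wz": 0},
    {"hand": 0,"x": 0,"y": 0,"z": 0,"wx": 0,"wy": 0,"wz": 0},
  ],
)

```text
time_s: 8.0
position: [0.5326, 0.261, 0.0343]
tcp_rot: [[-0.715, -0.699, -0.001], [-0.699, 0.715, -0.001], [0.002, -0.0, -1.0]]
force: [-2.0, -3.7, 7.2]
opening: 0.007
```

move_arm(
  moves=[
    {"hand": 0,"x": -0.04,"y": 0,"z": 0.02,"wx": 0,"wy": 0,"wz": 0},
    {"hand": 0,"x": 0,"y": 0,"z": 0,"wx": 0,"wy": 0,"wz": 0},
  ],
)

```text
time_s: 8.2
position: [0.5327, 0.2612, 0.0341]
tcp_rot: [[-0.715, -0.699, -0.003], [-0.699, 0.715, -0.002], [0.003, 0.0, -1.0]]
force: [-2.5, -5.7, 10.5]
opening: 0.004
```

```bash
python3 snap.py 4; python3 - <<'E'
from h import *
cc=load("side4");im=cc["image"][60:260,250:420]; cv2.imwrite("pics/s4z.png",cv2.resize(im,None,fx=3,fy=3,interpolation=2)[:,:,::-1])
a=np.radians(44.3);ex=np.array([np.cos(a),np.sin(a)]);ey=np.array([-ex[1],ex[0]]);C=np.array([.5942,.2803])
P=pts(cc)[cc["z_map"]>0];X=(P[:,:2]-C)@ex;Y=(P[:,:2]-C)@ey;Z=P[:,2]
m=(X>-.045)&(X<-.005)&(Y>.0)&(Y<.07)&(Z>.064)&(Z<.1)
for lo in np.arange(.062,.1,.004):
    q=m&(Z>=lo)&(Z<lo+.004)
    if q.sum(): print(round(lo,3),q.sum(),np.median(X[q]).round(4),np.percentile(Y[q],[5,95]).round(3))
E
```

```text
0.062 13 -0.0252 [0.011 0.06 ]
0.066 19 -0.0241 [0.015 0.061]
0.07 28 -0.0219 [0.014 0.06 ]
0.074 21 -0.0198 [0.012 0.061]
0.078 32 -0.0182 [0.011 0.061]
0.082 44 -0.0191 [0.011 0.06 ]
0.086 3 -0.0445 [0.021 0.035]
0.09 1 -0.0448 [0.045 0.045]
0.094 2 -0.0443 [0.043 0.045]
```

View pics/s4z.png

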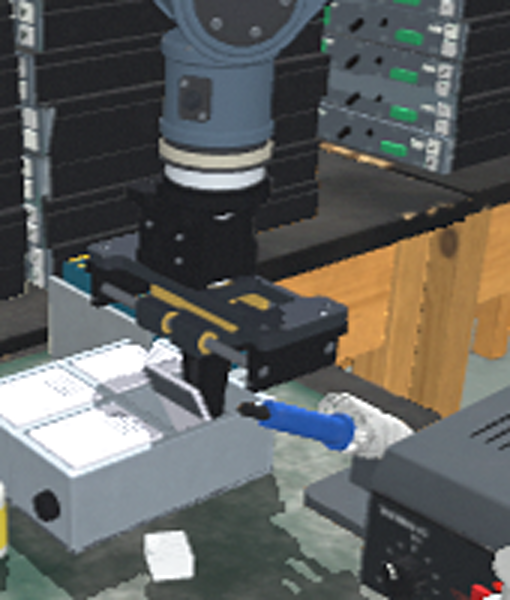

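move_arm(
  moves=[
    {"hand": 0,"x": 0.1,"y": 0,"z": -0.1,"wx": 0,"wy": 0,"wz": 0},
    {"hand": 0,"x": 0.12,"y": 0,"z": -0.1,"wx": 0,"wy": 0,"wz": 0},
    {"hand": 0,"x": 0.1,"y": 0,"z": -0.2,"wx": 0,"wy": 0,"wz": 0},
    {"hand": 0,"x": 0,"y": 0,"z": -0.3,"wx": 0,"wy": 0,"wz": 0},
    {"hand": 0,"x": 0,"y": 0,"z": -0.5,"wx": 0,"wy": 0,"wz": 0},
    {"hand": 0,"x": 0,"y": 0,"z": -0.8,"wx": 0,"wy": 0,"wz": 0},
    {"hand": 0,"x": 0,"y": 0,"z": -1,"wx": 0,"wy": 0,"wz": 0},
    {"hand": 0,"x": 0,"y": 0,"z": -1,"wx": 0,"wy": 0,"wz": 0},
    {"hand": 0,"x": 0,"y": 0,"z": -1,"wx": 0,"wy": 0,"wz": 0},
    {"hand": 0,"x": 0,"y": 0,"z": -1,"wx": 0,"wy": 0,"wz": 0},
    {"hand": 0,"x": 0,"y": 0,"z": -1,"wx": 0,"wy": 0,"wz": 0},
    {"hand": 0,"x": 0,"y": 0,"z": -0.5,"wx": 0,"wy": 0,"wz": 0},
    {"hand": 0,"x": 0,"y": 0,"z": 0,"wx": 0,"wy": 0,"wz": 0},
  ],
)

```text
time_s: 9.6
position: [0.5295, 0.2573, 0.2234]
tcp_rot: [[-0.715, -0.699, 0.005], [-0.699, 0.715, 0.002], [-0.005, -0.003, -1.0]]
force: [0.2, 0.1, -0.2]
opening: 0.003
```

move_arm(
  moves=[
    {"hand": 0,"x": 0,"y": 0.5,"z": 0,"wx": 0,"wy": 0,"wz": 0},
    {"hand": 0,"x": 0,"y": 1,"z": 0,"wx": 0,"wy": 0,"wz": 0},
    {"hand": 0,"x": 0,"y": 1,"z": 0,"wx": 0,"wy": 0,"wz": 0},
    {"hand": 0,"x": 0,"y": 1,"z": 0,"wx": 0,"wy": 0,"wz": 0},
    {"hand": 0,"x": 0,"y": 1,"z": 0,"wx": 0,"wy": 0,"wz": 0},
    {"hand": 0,"x": 0,"y": 1,"z": 0,"wx": 0,"wy": 0,"wz": 0},
    {"hand": 0,"x": 0,"y": 1,"z": 0,"wx": 0,"wy": 0,"wz": 0},
    {"hand": 0,"x": 0,"y": 1,"z": 0,"wx": 0,"wy": 0,"wz": 0},
    {"hand": 0,"x": 0,"y": 1,"z": 0,"wx": 0,"wy": 0,"wz": 0},
    {"hand": 0,"x": 0,"y": 1,"z": 0,"wx": 0,"wy": 0,"wz": 0},
    {"hand": 0,"x": 0,"y": 1,"z": 0,"wx": 0,"wy": 0,"wz": 0},
    {"hand": 0,"x": 0,"y": 1,"z": 0,"wx": 0,"wy": 0,"wz": 0},
    {"hand": 0,"x": 0,"y": 0.5,"z": 0,"wx": 0,"wy": 0,"wz": 0},
    {"hand": 0,"x": 0,"y": 0,"z": 0,"wx": 0,"wy": 0,"wz": 0},
    {"hand": 0,"x": 0,"y": 0,"z": 0,"wx": 0,"wy": 0,"wz": 0},
  ],
)

```text
time_s: 11.1
position: [0.3183, 0.4709, 0.22]
tcp_rot: [[-0.715, -0.699, -0.001], [-0.699, 0.715, -0.002], [0.002, -0.001, -1.0]]
force: [-0.4, -0.9, -0.1]
opening: 0.007
```

```bash
python3 snap.py 5; python3 - <<'E'
from h import *
a=np.radians(44.3);ex=np.array([np.cos(a),np.sin(a)]);ey=np.array([-ex[1],ex[0]]);C=np.array([.5942,.2803])
for n in("side5","top5"):
    cc=load(n)
    P=pts(cc)[cc["z_map"]>0];X=(P[:,:2]-C)@ex;Y=(P[:,:2]-C)@ey;Z=P[:,2]
    m=(X>-.065)&(X<.0)&(Y>.01)&(Y<.058)&((Z>.063)|(Z<.057))&(Z>.02)&(Z<.1)
    if m.sum()>20:
        for lo in np.arange(.02,.09,.006):
            q=m&(Z>=lo)&(Z<lo+.006)
            if q.sum()>2: print(n,round(lo+.003,3),q.sum(),np.median(X[q]).round(4))
E
```

```text
side5 0.029 5 -0.0443
side5 0.035 7 -0.0419
side5 0.041 17 -0.0393
side5 0.047 12 -0.0364
side5 0.053 22 -0.0331
side5 0.065 18 -0.0247
side5 0.071 25 -0.0225
side5 0.077 24 -0.0185
side5 0.083 52 -0.0187
top5 0.023 46 -0.0514
top5 0.029 60 -0.0491
top5 0.035 69 -0.046
top5 0.041 73 -0.0429
top5 0.047 70 -0.0399
top5 0.053 74 -0.0366
top5 0.059 12 -0.0352
top5 0.065 50 -0.0308
top5 0.071 71 -0.0279
top5 0.077 70 -0.0246
top5 0.083 120 -0.0204
top5 0.089 7 -0.0205
```

View pics/s5.png

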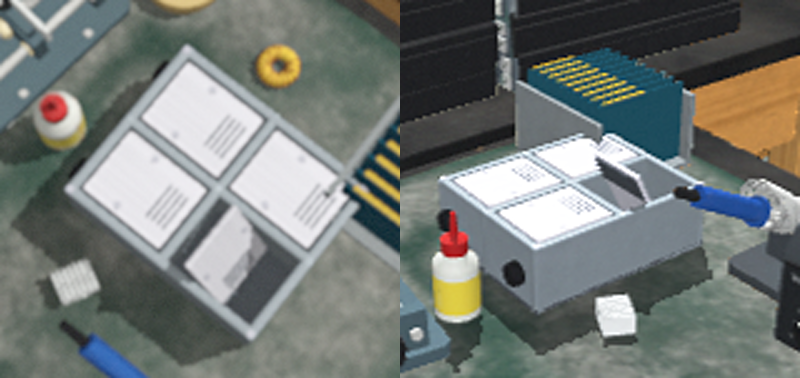

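```bash
python3 - <<'E'
from h import *
a=load("top0")["image"].astype(int);b=load("top5")["image"].astype(int)
for k,(u,v,r) in dict(bottle=(227,193,16),choke=(325,170,14),sink=(233,266,14)).items():
    print(k,abs(a-b)[v-r:v+r,u-r:u+r].mean().round(2))
from rig import order; print(order.hand_in())
E
```

```text
bottle 6.41
choke 6.53
sink 6.75
the job is handed in; nothing more can be done
None
```

The front left panel was the loose one, and it now stands wide open; I handed the job in about 11 s into the 45 s allowed.

- **Finding it:** I located the box from the top and side cameras, whose box positions agreed to about 2.5 mm. I pressed the front left ribs with shut fingers, and they gave way at about 2–3 N, with the panel's back part rising in the side view. It was the first panel I tried, so I did not press the other three.
- **Opening it:** I pushed the ribbed end down and slightly back until the panel stopped giving. The force there rose to about 12 N with almost no further movement. Then I backed the fingers off forward and up, and moved the arm clear.
- **Last checks:**
  - The final top-view depth gives a slope of about 63–64°, against the 63° stop, with the back edge about 85 mm above the desk.
  - The other three panels look flush.
  - The bottle, choke and heat sink look unmoved in the before and after pictures. The brightness difference around each was small and alike (6.4–6.8 levels), which I put down to image noise without checking it against an empty patch.
  - The arm was touching nothing at hand-in.
- **Where the two views differed:** the side-view depth put the panel surface a few millimetres further back than the top view. Its slope was similar, about 63–66°.

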